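# Vent, unlock and turn open a pressure pan on the hob

## Robot

A 6-joint arm with a two-finger parallel gripper is mounted at the origin on a cart in front of the work surface, level with it; the furniture and walls round the work are solid. World frame = base frame: x ahead of the robot, y to its left, z up, the work surface at z = 0. Lengths are in m, angles in rad, forces in N, time in s.
With the tool pointing down it reaches from about 0.35 to 0.775 m from the base axis. Payload 7.3 kg.
Tool frame: the origin (TCP) lies at the very end of the fingers, on their centre line; the grasp point (between the pads) lies 19 mm behind it; z points along the fingers, y is the line along which they close (so a half turn about z gives the same grasp; the last joint's range is limited). The gripper opens to 92 mm and grips with 3 to 60 N. Pads are 19 mm wide; open, the fingers measure 130 mm over their backs; the gripper's body (75 mm by 190 mm) begins 47 mm behind the grasp point.
Start: joints at [1.027, 0.342, 1.524, -0, 1.275, -0.146], TCP at [0.203, 0.484, 0.195] pointing down, gripper open.
Joint ranges: [-2.53, 2.53], [-0.77, 2.02], [0.04, 2.7], [-1, 4.14], [0.28, 2.66], [-3.11, 3.11]. Speed limits (rad/s): [2.57, 2.57, 3.14, 3.14, 3.14, 3.14].

## Interface

Orientations are given as a 3x3 rotation matrix whose columns are the frame's x, y, z axes.
In Python, from rig import arm gives the robot as it stands.
- The arm moves only by the tool arm_command, never from a script. Its argument "steps" is a list of rows, each a list of 5 numbers: the closure, from -1 (fully open) to 1 (shut), then the shift along the tool's x, y, z in mm, then the turn about the tool's z in degrees. In form: [[grip, dx, dy, dz, turn], ...]. A call has 1 to 12 rows; each row is the pose to reach, as a shift and turn from the pose commanded when the call began, along the tool's axes at that moment; what a row does not reach only later rows make up. A row lasts 1/10 s, in which the tool goes at most 50 mm and 8.59 degrees, less where a joint would pass 70% of its speed; a pose out of reach is approached as far as the arm can. A call with a gripper value outside its range is refused whole. The fingers move at their own pace and stop on an object; "squeeze" is the grip in N (left out, the last holds). Time passes only in rows, so rows that repeat a pose let the fingers close. It gives the time, the measured TCP pose, the force, the opening and the grip force at its end, in the units of the state.
- arm.get_state(): the state, without advancing time (a new reading comes with each control period).
- arm.get_image(name): name is "scene" or "top"; returns the picture (400x640x3 uint8, blue, green, red); there is no depth.
- arm.camera_model(name): a dict with "fx", "fy", "cx", "cy" (pixels), "k1" (the pictures are not rectified: a ray, as slopes to the right and down, at radius r is drawn at 1 + k1 r^2 times it, then the intrinsics apply), "R" (3x3) and "t" (3): a world point X has camera coordinates R X + t. Camera axes: x right, y down, z forward; pixel columns grow to the right and rows downward; lengths in m; the calibration is good to about 2 mm. A picture is of the moment at which its call begins. camera_model takes no time and is no camera call.
- arm.job_done(): hands the job in; it is judged then, once.
The state is a dict: "clock": time; "joints": joint angles; "dq": joint speeds; "joint_efforts": joint torques, N m; "ee_pos": TCP position; "eef_rot": TCP orientation; "wrist_force": force on the tool from outside, world axes, zero at the start; "ft_torque": the same for the moment, N m; "opening": finger opening in m; "finger_force": force on a finger pad.
Only numpy, scipy, OpenCV 4.12 (cv2) and the standard library are available. Lean on these libraries where they do the work, as an engineer would, in place of code of your own. Each camera call takes 0.05 s, during which the arm holds its last target. There are 200 camera calls.

## Task

Open the pressure pan on the hob with fingertip pushes alone: swing the black lever of its pressure dial round until it points straight at the three green strokes on the lid (vented: the notch of the cam plate then faces the lock slide), push the red lock slide forward, towards the dial, as far as it goes, and then push the lid's handle round anticlockwise, seen from above, until the lid is at its open stop. Push gently, squeeze and lift nothing, keep the pan standing where it is, leave the other things alone and finish clear of everything.

Things in the scene. Friction and masses are not known exactly. Their poses are not given: they have to be found in the camera images.
- pressure_pan: stainless pressure pan, loose on the black hob, about 4 kg, 210 mm across. Origin: centre of its underside; z up. Its lower black handle runs along its own -x, 112 to 242 mm from the origin, 27 mm wide, top 77 mm above the hob (two small steel cheeks at 147 to 158 mm rise to 83 mm). Helper handle at +x, to 141 mm. The lid turns on this z axis; at lid joint 0 lid and pan axes agree
- pan_lid (a joint): lid angle about the pan's vertical axis, rad: 0 closed (upper handle exactly over the lower one), grows anticlockwise seen from above, 0.6 = open stop. Moves less than 0.02 until the lock slide is forward. Friction about 0.25 N m
- lid_handle (a point): point in the black upper (lid) handle, on its mid-line, half-way up, 205 mm from the pan's axis. The handle is 31 mm wide, runs from 78 to 243 mm from the pan's axis and from 85 to 106 mm above the hob (end lip to 111), just over the lower handle. Axes: x from the handle to the middle of the lid, it is pushed open from its +y side towards -y; z up
- pressure_dial (a joint): angle of dial and cam plate, rad: 0 when the lever points from the dial to the middle of the lid and the three green strokes (vented: the slide's 8 mm nose meets the cam's notch, free within about 0.15 rad); positive anticlockwise seen from above. Cooking settings 0.7 to 1.6 (red dots); stops -0.6 and 1.6. Past 0 the cam blocks again. Stays where left; friction about 0.07 N m
- dial_axis (a point): on the dial's axis, on top of its black hub (31 mm across), 75 mm from the pan's axis towards the handle, 129.5 mm above the hob. The steel cam plate under the hub is 47 mm across, its top 112 mm above the hob; the black seat under it is 60 mm across, top 106 mm
- lever_end (a point): in the black lever blade, 40 mm out from the dial's axis, half-way up. The blade is 9 mm thick, ends 47 mm from the axis and stands from 112 to 136 mm above the hob; below its outer part is the lid's steel top, 96 mm above the hob. The point's x points outwards along the lever
- lock_slide (a joint): travel of the lock slide towards the dial, m: 0 locked, 0.013 fully forward (lid free from 0.0105 on); blocked at about 0.002 while the cam is not at its notch. Stays where it is left; friction about 2.2 N
- slide_button (a point): centre of the lock slide's red thumb button on the upper handle, 144 mm from the pan's axis when locked; 26 mm long, 26 mm wide, 107 to 124 mm above the hob (handle top behind it 106 mm). Axes as the lid's: it is pushed along +x, towards the dial, on its rear face, 13 mm behind this point
- salt_shaker: glass salt shaker, 44 mm across, 90 mm tall, loose; origin under its centre. Leave alone
- lime_tin: lime-green spice tin, 34 mm across, 50 mm tall, loose; origin under its centre. Leave alone
- egg_timer: red and white wind-up kitchen timer, 54 mm across, 52 mm tall, loose; origin under its centre. Leave alone
- serving_board: bamboo board 130 x 186 x 9 mm on the worktop with a cup and a teaspoon on it; origin under its centre. Leave alone
- espresso_cup: cream espresso cup standing on the board, 59 x 83 x 55 mm; origin under its centre. Leave alone
- capsule_2: golden coffee capsule, 37 mm across, 28 mm tall, loose on the worktop; origin under its centre. Leave alone

How it is judged:
By the outcome, as a careful person would: the job done as asked, in the order asked, and still so for the second after the job is handed in, with the robot touching nothing.
It also fails if it takes over 58 s, if anything falls off the work surface, if the arm or the gripper's body presses on something with over 40 N, if the wrist force passes 120 N, or if a joint passes its speed limit or range.

## Working session

There is one attempt and no reset: what is moved stays moved. The work goes in short steps, Python scripts to look and compute and a tool call to move; the robot and the scene stay as the last step left them, time stands still between calls to the robot, and variables do not carry over. Pictures are saved under pics/ and viewed, at most 10 in all, crops included, and the job is handed in when it is done.

Besides the shell and the picture viewer there is one more tool, called after "Request:" by a JSON object that holds its "method" and its "body", one argument or row to a line. arm_command: Moves the arm, as the interface text tells. Its arguments: {"type":"object","properties":{"steps":{"type":"array"},"squeeze":{"type":"number"}},"required":["steps"]}

```bash
mkdir -p pics; ls; python3 - <<'E'
from rig import arm
import cv2,json
for n in("scene","top"):
    im=arm.get_image(n); cv2.imwrite(f"pics/{n}0.png",im)
    print(n,arm.camera_model(n))
s=arm.get_state();print(s)
E
```

```text
pics
scene {'fx': 470.83957833914985, 'fy': 470.83957833914985, 'cx': 321.9246415733073, 'cy': 194.46733209953408, 'k1': -0.07627968521315441, 'R': array([[ 0.5814881 , -0.81354268,  0.00446087],
       [-0.6503787 , -0.46814505, -0.59820378],
       [ 0.48875264,  0.34494713, -0.8013316 ]]), 't': array([-0.16359187,  0.5046808 ,  1.11909722])}
top {'fx': 506.77707673766594, 'fy': 506.77707673766594, 'cx': 323.68002064734105, 'cy': 199.67156597472987, 'k1': -0.048642263138091064, 'R': array([[ 0.00887263, -0.99987855,  0.01281244],
       [-0.98254327, -0.01109839, -0.18570285],
       [ 0.18582249, -0.0109411 , -0.98252241]]), 't': array([0.16106579, 0.53133929, 1.35160136])}
{'clock': 0.1, 'joints': array([ 1.02701108e+00,  3.42642858e-01,  1.52491565e+00,  2.32746101e-05,
        1.27541037e+00, -1.45962825e-01]), 'dq': array([-0.00079795, -0.00144055, -0.0033273 , -0.00142267, -0.00033473,
        0.00088174]), 'joint_efforts': array([ 1.09922385e-03, -4.32006741e+01, -2.44693315e+01,  7.18227820e-02,
        5.24822040e-02, -3.22577570e-06]), 'ee_pos': array([0.20313291, 0.48366886, 0.19422182]), 'eef_rot': array([[-9.21904085e-01,  3.87417505e-01, -7.31083314e-04],
       [ 3.87418131e-01,  9.21903374e-01, -1.16619097e-03],
       [ 2.22185380e-04, -1.35835115e-03, -9.99999053e-01]]), 'wrist_force': array([-0.20926398, -0.6022491 ,  0.43643188]), 'ft_torque': array([ 0.02802393, -0.01372386, -0.0529961 ]), 'finger_force': 0.0, 'opening': 0.09184399318616067}
```

View pics/scene0.png

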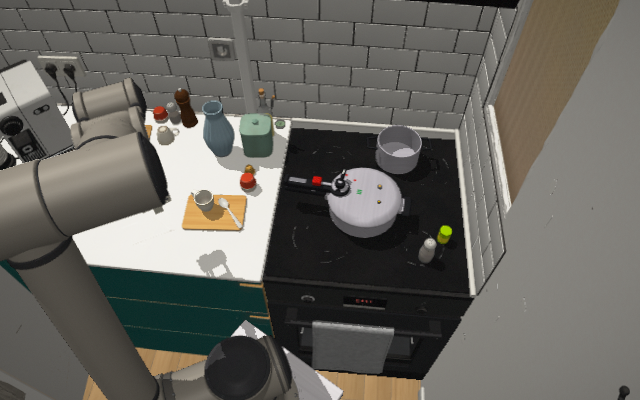

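View pics/top0.png

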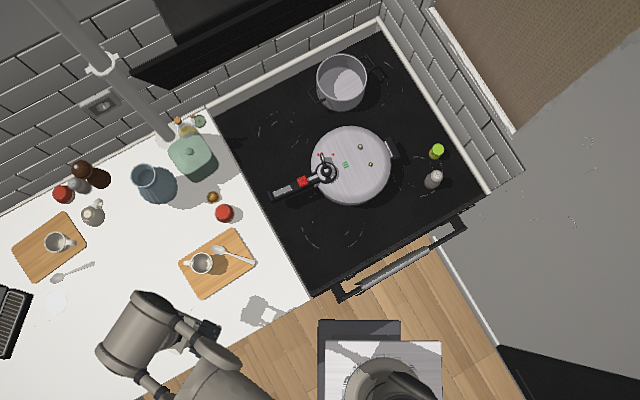

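The top view shows the pan centred near (350,165), with the handle running left to about (273,193), the red button at (303,182), the dial at (327,172) and the green strokes at (346,165). The timer, board and shaker are well away from the handle.

```bash
cat > h.py <<'E'
from rig import arm
import cv2, numpy as np
def K(n):
    m=arm.camera_model(n); return m,np.array([[m['fx'],0,m['cx']],[0,m['fy'],m['cy']],[0,0,1]]),np.array([m['k1'],0,0,0.])
def ray(n,uv):
    m,k,d=K(n); p=cv2.undistortPoints(np.array([[uv]],float),k,d)[0,0]
    return -m['R'].T@m['t'], m['R'].T@np.array([*p,1])
def cast(n,uv,z):
    o,v=ray(n,uv); return o+v*(z-o[2])/v[2]
def tri(a,b):
    (o,v),(p,w)=ray("scene",a),ray("top",b)
    s=np.linalg.lstsq(np.c_[v,-w],p-o,rcond=None)[0]
    x,y=o+v*s[0],p+w*s[1]; return (x+y)/2,np.linalg.norm(x-y)
def proj(n,X):
    m,k,d=K(n); return cv2.projectPoints(np.array([X],float),cv2.Rodrigues(m['R'])[0],m['t'],k,d)[0][0,0]
def blobs(im,lo,hi,box,amin=4):
    h=cv2.cvtColor(im,cv2.COLOR_BGR2HSV); x0,y0,x1,y1=box
    m=cv2.inRange(h,lo,hi); 
    if lo[0]==0 : m|=cv2.inRange(h,(170,lo[1],lo[2]),(180,255,255))
    k=np.zeros_like(m);k[y0:y1,x0:x1]=m[y0:y1,x0:x1]
    n,_,st,c=cv2.connectedComponentsWithStats(k)
    return [(c[i].round(1).tolist(),int(st[i,4])) for i in range(1,n) if st[i,4]>=amin]
E
python3 - <<'E'
from h import *
B={"scene":(280,160,420,245),"top":(255,115,410,215)}
for n in B:
    im=cv2.imread(f"pics/{n}0.png")
    print(n,"red",blobs(im,(0,130,90),(8,255,255),B[n]),"green",blobs(im,(40,80,50),(85,255,255),B[n]))
    x0,y0,x1,y1=B[n]
    cv2.imwrite(f"pics/{n}0c.png",cv2.resize(im[y0:y1,x0:x1],None,fx=5,fy=5,interpolation=cv2.INTER_CUBIC)[:, :800] if n=="top" else cv2.resize(im[y0:y1,x0:x1],None,fx=5,fy=5,interpolation=cv2.INTER_CUBIC))
E
```

```text
scene red [([316.5, 180.3], 79)] green [([358.8, 191.4], 12)]
top red [([302.0, 180.9], 93)] green [([345.4, 164.4], 15)]
```

View pics/top0c.png

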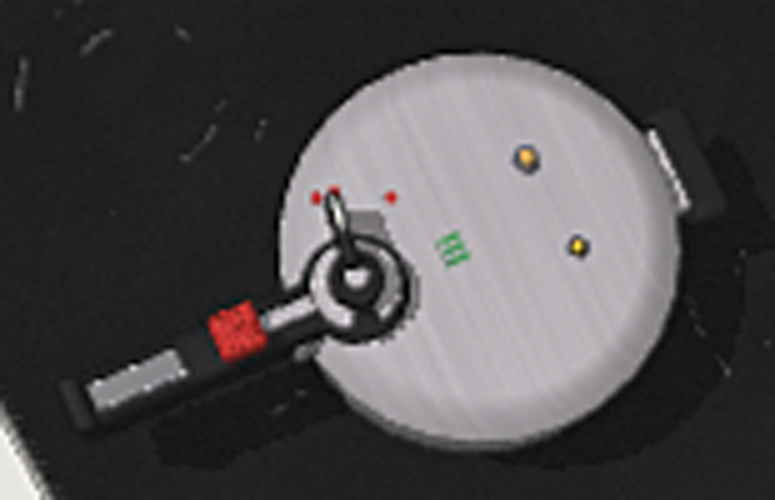

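View pics/scene0c.png

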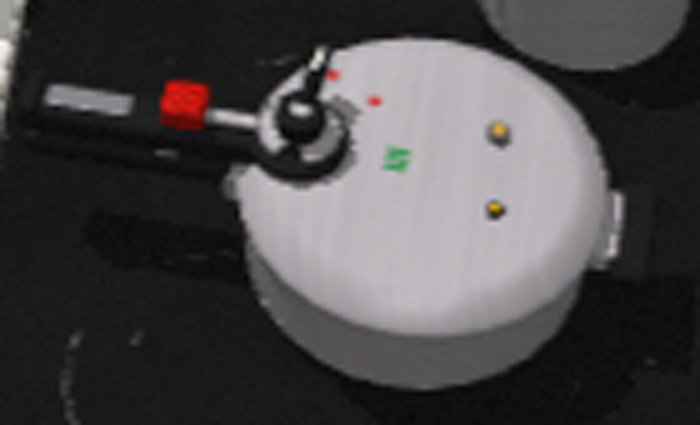

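The crops show the hub at top (326.2,170.6) / scene (340.4,183.6), the lever tip at top (321.6,154.5) / scene (344,171), the button, and the green strokes at top (345.4,164.4).

```bash
python3 - <<'E'
from h import *
P=dict(button=((316.5,180.3),(302,180.9)),green=((358.8,191.4),(345.4,164.4)),hub=((340.4,183.6),(326.2,170.6)),tip=((344.2,171),(321.7,154.5)))
for k,(a,b) in P.items():
    X,e=tri(a,b);print(k,X.round(4),round(e,4))
g=cast("top",(345.4,164.4),.098);b=cast("top",(302,180.9),.122);h=cast("top",(326.2,170.6),.1295);t=cast("top",(321.7,154.5),.136)
hs=cast("scene",(340.4,183.6),.1295);bs=cast("scene",(316.5,180.3),.118);gs=cast("scene",(358.8,191.4),.098)
print("top",g,b,h,t,"\nscene",gs,bs,hs)
# lid rim circle from top view: steel mask, convex hull, cast at rim height
im=cv2.imread("pics/top0.png");hsv=cv2.cvtColor(im,cv2.COLOR_BGR2HSV)
m=cv2.inRange(hsv,(0,0,110),(180,60,255));k=np.zeros_like(m);k[118:210,308:395]=m[118:210,308:395]
c=max(cv2.findContours(k,0,1)[0],key=cv2.contourArea);hu=cv2.convexHull(c)
pts=np.array([cast("top",p[0],.09)[:2] for p in hu]);ce,r=cv2.minEnclosingCircle(pts.astype(np.float32));print("lid",ce,r, cv2.fitEllipse(pts.astype(np.float32)))
d=(g-b)[:2];print("axis deg button->green",np.degrees(np.arctan2(d[1],d[0])),np.linalg.norm(d))
d=(h-b)[:2];print("btn->hub",np.degrees(np.arctan2(d[1],d[0])),np.linalg.norm(d))
d=(t-h)[:2];print("lever",np.degrees(np.arctan2(d[1],d[0])),np.linalg.norm(d))
E
```

```text
button [0.566  0.2244 0.1216] 0.0012
green [0.6175 0.1089 0.1019] 0.0012
hub [0.5947 0.1604 0.1237] 0.0026
tip [0.6354 0.1735 0.1323] 0.0004
top [0.61802859 0.10912664 0.098     ] [0.56549436 0.22476653 0.122     ] [0.59230071 0.16137206 0.1295    ] [0.63417199 0.17366991 0.136     ] 
scene [0.62056625 0.10992277 0.098     ] [0.56885247 0.22570529 0.118     ] [0.59195986 0.15718193 0.1295    ]
lid (0.6242945790290833, 0.09125731140375137) 0.11277007311582565 ((0.6234294772148132, 0.09361866861581802), (0.21452222764492035, 0.2228470891714096), 21.280317306518555)
axis deg button->green -65.56809743871473 0.12701350345104467
btn->hub -67.07893090702125 0.06882906260477979
lever 16.367844597650596 0.04363990425823567
```

```bash
cat >> h.py <<'E'
D=np.array([.5945,.161]); AX=np.radians(-65.8)
def rel(x,y,z,yaw,s=None):
    "row shift (mm) and turn (deg) from the present pose to TCP x,y,z with tool x at yaw deg"
    s=s or arm.get_state(); R=s['eef_rot']; d=R.T@(np.array([x,y,z])-s['ee_pos'])*1000
    t=-(yaw-np.degrees(np.arctan2(R[1,0],R[0,0])));t=(t+180)%360-180
    return (*d.round(1).tolist(),round(t,1))
def lev(phi,z=.119,r=.040,s=.0235):
    p=np.radians(phi);e=np.array([np.cos(p),np.sin(p)]);n=np.array([-e[1],e[0]])
    return rel(*(D+r*e+s*n),z,phi+180)
E
python3 - <<'E'
from h import *
print(lev(31,.19)); print("pot etc", *[cast("top",p,.15)[:2].round(2) for p in((153,170),(190,150),(342,70))])
E
```

```text
(-490.5, -99.7, 4.2, np.float64(-53.8))
pot etc [0.58 0.61] [0.64 0.52] [0.87 0.12]
```

Request:
{"method": "arm_command", "body": {
  "steps": [
    [1, -40, -8, 0, -4],
    [1, -82, -16, 0, -9],
    [1, -123, -25, 0, -13],
    [1, -164, -33, 0, -18],
    [1, -205, -41, 0, -22],
    [1, -246, -50, 0, -27],
    [1, -287, -58, 0, -31],
    [1, -328, -66, 0, -36],
    [1, -369, -75, 0, -40],
    [1, -410, -83, 0, -45],
    [1, -450, -91, 0, -49],
    [1, -490, -100, 4, -54]
  ]
}}

```text
clock: 1.3
ee_pos: [0.6177, 0.2009, 0.1908]
eef_rot: [[-0.854, -0.521, 0.0], [-0.521, 0.854, 0.0], [-0.0, 0.0, -1.0]]
wrist_force: [0.7, 1.7, 0.1]
opening: 0.002
finger_force: 0.0
```

Request:
{"method": "arm_command", "body": {
  "steps": [
    [1, 0, 0, 0, 0],
    [1, 0, 0, 0, 0],
    [1, 0, 0, 0, 0],
    [1, 0, 0, 0, 0],
    [1, 0, 0, 0, 0]
  ]
}}

```text
clock: 1.8
ee_pos: [0.6157, 0.203, 0.1914]
eef_rot: [[-0.855, -0.519, 0.001], [-0.519, 0.855, 0.0], [-0.001, -0.0, -1.0]]
wrist_force: [-0.9, -0.2, 0.2]
opening: 0.0005
finger_force: 0.0
```

```bash
python3 - <<'E'
from h import *
s=arm.get_state();print(s['clock'],s['ee_pos'],s['opening'],s['wrist_force'],s['joints'])
for z,phi in((.119,31),(.119,22),(.119,13)): print(lev(phi,z))
for n in("scene","top"):
    im=arm.get_image(n)
    B={"scene":(260,100,420,220),"top":(230,75,390,195)}[n];x0,y0,x1,y1=B
    cv2.imwrite(f"pics/{n}1c.png",cv2.resize(im[y0:y1,x0:x1],None,fx=5,fy=5,interpolation=cv2.INTER_CUBIC))
E
```

```text
1.8 [0.61572818 0.20300307 0.1913513 ] 0.0005178052890885451 [-0.90080149 -0.15154993  0.20837487] [ 2.00270982e-01  5.76941619e-01  1.15235326e+00  1.61355139e-04
  1.41175522e+00 -1.91649969e+00]
(-0.1, -1.6, 72.4, np.float64(0.3))
(-3.3, -8.1, 72.4, np.float64(9.3))
(-5.4, -15.1, 72.4, np.float64(18.3))
```

View pics/scene1c.png

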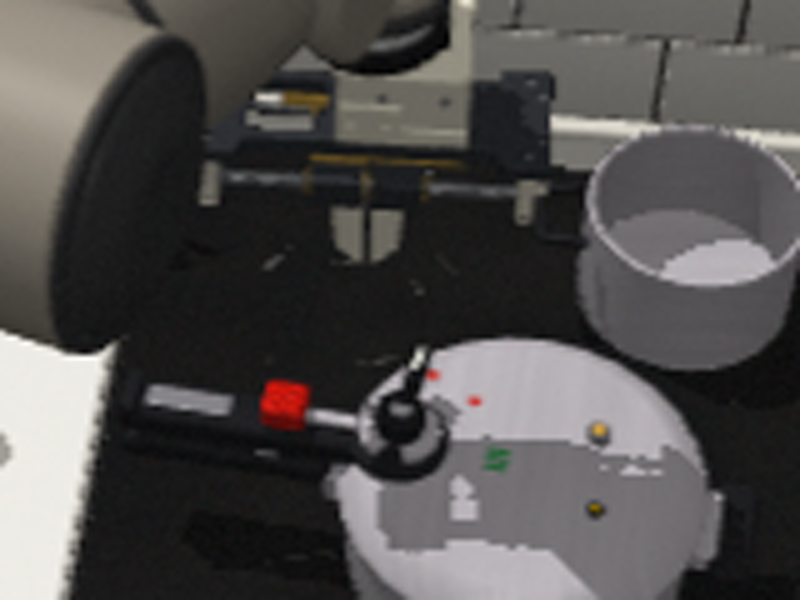

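The closed fingers hang clear, with the tip at about crop (365,262), behind the lever side. The lever tip is at crop (422,352). Next I descend and list the sweep points.

Request:
{"method": "arm_command", "body": {
  "steps": [
    [1, 0, -1, 25, 0],
    [1, 0, -1, 50, 0],
    [1, 0, -1, 65, 0],
    [1, 0, -1, 72, 0],
    [1, 0, -1, 72, 0]
  ]
}}

```text
clock: 2.4
ee_pos: [0.6164, 0.2013, 0.1182]
eef_rot: [[-0.855, -0.518, -0.001], [-0.518, 0.855, -0.0], [0.001, 0.001, -1.0]]
wrist_force: [-0.4, 0.3, 0.0]
opening: 0.0006
finger_force: 0.0
```

```bash
python3 - <<'E'
from h import *
s=arm.get_state();print(s['ee_pos'],s['wrist_force'],s['ft_torque'])
for phi in range(31,-70,-8): print(phi,lev(phi))
E
```

```text
[0.61637875 0.20128154 0.11815559] [-0.35668354  0.31978718  0.04429181] [0.09775606 0.02014706 0.01153989]
31 (-0.5, 0.2, -0.8, np.float64(0.2))
23 (-3.4, -5.6, -0.9, np.float64(8.2))
15 (-5.4, -11.7, -0.9, np.float64(16.2))
7 (-6.5, -18.1, -0.9, np.float64(24.2))
-1 (-6.8, -24.6, -0.9, np.float64(32.2))
-9 (-6.1, -31.0, -0.9, np.float64(40.2))
-17 (-4.6, -37.3, -0.9, np.float64(48.2))
-25 (-2.2, -43.3, -0.9, np.float64(56.2))
-33 (1.0, -48.9, -0.9, np.float64(64.2))
-41 (5.0, -54.0, -0.9, np.float64(72.2))
-49 (9.6, -58.5, -0.9, np.float64(80.2))
-57 (14.9, -62.4, -0.9, np.float64(88.2))
-65 (20.6, -65.4, -0.9, np.float64(96.2))
```

Request:
{"method": "arm_command", "body": {
  "steps": [
    [1, -2, -3, -1, 4],
    [1, -3.4, -5.6, -1, 8],
    [1, -4.5, -8.6, -1, 12],
    [1, -5.4, -11.7, -1, 16],
    [1, -6, -15, -1, 20],
    [1, -6.5, -18, -1, 24],
    [1, -6.7, -21.3, -1, 28],
    [1, -6.8, -24.6, -1, 32],
    [1, -6.5, -27.8, -1, 36],
    [1, -6, -31, -1, 40],
    [1, -5.5, -34, -1, 44],
    [1, -4.6, -37, -1, 48]
  ]
}}

```text
clock: 3.6
ee_pos: [0.6408, 0.172, 0.1215]
eef_rot: [[-0.957, 0.291, 0.003], [0.291, 0.957, 0.0], [-0.002, 0.001, -1.0]]
wrist_force: [0.5, 0.5, 0.0]
opening: 0.0005
finger_force: 0.0
```

```bash
python3 - <<'E'
from h import *
s=arm.get_state();print(s['ee_pos'],s['wrist_force'],s['ft_torque'])
for phi in range(-17,-68,-4): print(phi,lev(phi))
for n in("scene","top"):
    im=arm.get_image(n)
    B={"scene":(300,130,400,215),"top":(280,115,380,200)}[n];x0,y0,x1,y1=B
    cv2.imwrite(f"pics/{n}2.png",cv2.resize(im[y0:y1,x0:x1],None,fx=4,fy=4,interpolation=cv2.INTER_CUBIC))
cv2.imwrite("pics/both2.png",np.hstack([cv2.imread("pics/scene2.png"),cv2.imread("pics/top2.png")]))
E
```

```text
[0.64080267 0.17204762 0.12149198] [0.48696447 0.47970056 0.01471932] [ 0.01895187 -0.02071064 -0.04670103]
-17 (1.1, -0.6, 2.5, np.float64(0.1))
-21 (-0.5, -3.5, 2.5, np.float64(4.1))
-25 (-1.8, -6.4, 2.5, np.float64(8.1))
-29 (-2.9, -9.4, 2.5, np.float64(12.1))
-33 (-3.9, -12.5, 2.5, np.float64(16.1))
-37 (-4.6, -15.7, 2.5, np.float64(20.1))
-41 (-5.0, -18.9, 2.5, np.float64(24.1))
-45 (-5.3, -22.1, 2.5, np.float64(28.1))
-49 (-5.3, -25.4, 2.5, np.float64(32.1))
-53 (-5.1, -28.6, 2.5, np.float64(36.1))
-57 (-4.7, -31.8, 2.5, np.float64(40.1))
-61 (-4.0, -35.0, 2.5, np.float64(44.1))
-65 (-3.1, -38.1, 2.5, np.float64(48.1))
```

View pics/both2.png

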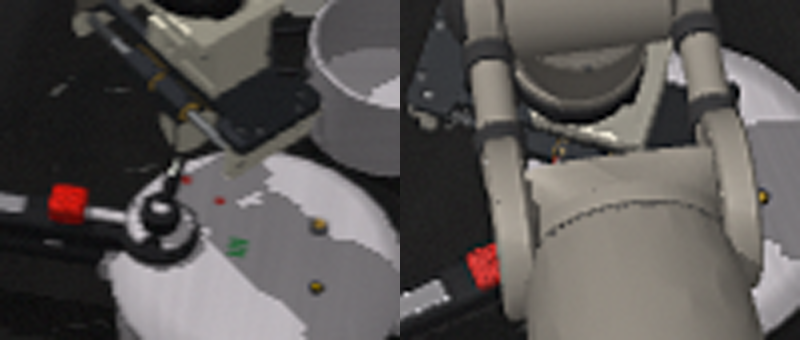

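```bash
python3 - <<'E'
from h import *
s=arm.get_state();x=s['ee_pos'];R=s['eef_rot']
q=lambda X:((proj("scene",X)-(300,130))*4).round()
print("tcp",q(x),"corners",[q(x+R@np.array([a,b,0])) for a in(-.0095,.0095) for b in (-.019,.019)],"hub",q([*D,.1295]))
for a in (16,5,-5,-10,-17,-25): print(a,q([D[0]+.047*np.cos(np.radians(a)),D[1]+.047*np.sin(np.radians(a)),.136]))
im=cv2.imread("pics/scene2.png");cv2.imwrite("pics/s2.png",cv2.resize(im[80:280,60:300],None,fx=3,fy=3,interpolation=cv2.INTER_CUBIC))
E
```

```text
tcp [182. 170.] corners [array([208., 180.]), array([176., 148.]), array([188., 192.]), array([156., 160.])] hub [159. 210.]
16 [180. 157.]
5 [191. 161.]
-5 [200. 166.]
-10 [204. 169.]
-17 [210. 174.]
-25 [215. 179.]
```

View pics/s2.png

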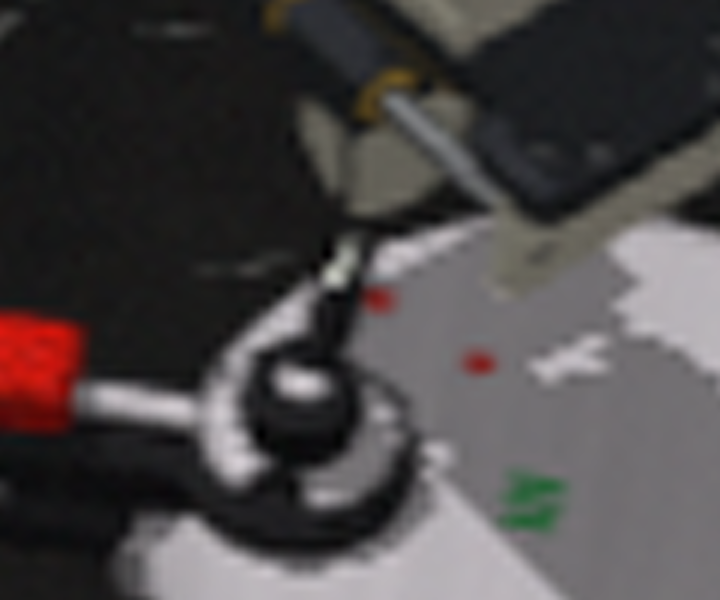

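```bash
python3 - <<'E'
from h import *
print(proj("scene",[.6157,.2030,.1914]),"seen",260+367/5,100+262/5)
s=arm.get_state();print(s['clock'],s['ee_pos'],proj("scene",s['ee_pos']),"seen",300+175/4,130+143/4, 300+183/4,130+152/4)
a,b=(319.5,174),(0,0)
for z in (.1,.12,.14): print(cast("scene",(344,166),z))
n=arm.get_image("scene");cv2.imwrite("pics/s3.png",cv2.resize(n[120:200,300:400],None,fx=8,fy=7,interpolation=cv2.INTER_CUBIC)) 
print(abs(n.astype(int)-0).mean())
E
```

```text
[332.53419414 157.39920769] seen 333.4 152.4
3.7 [0.64080757 0.17175685 0.12133901] [345.50021942 172.4987374 ] seen 343.75 165.75 345.75 168.0
[0.67459548 0.19877042 0.1       ]
[0.66007489 0.19000882 0.12      ]
[0.64555429 0.18124722 0.14      ]
105.95868359375
```

View pics/s3.png

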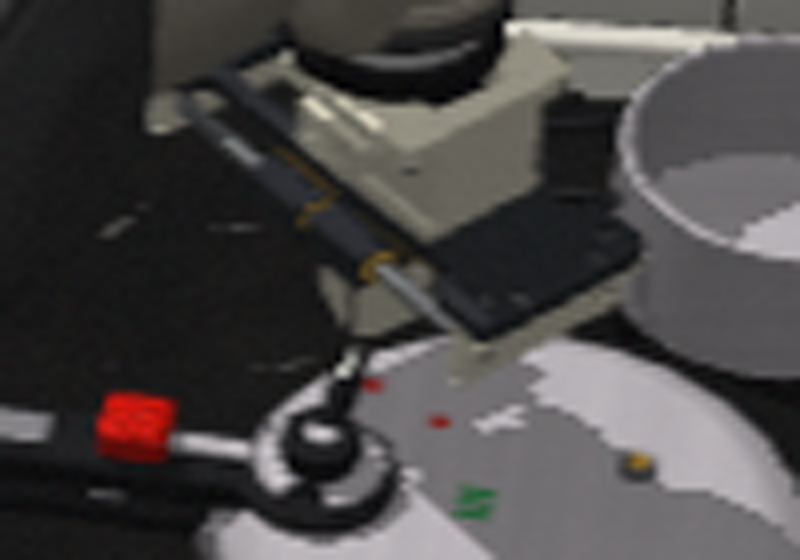

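The beige finger ends at about s3 (350,335) and the lever highlight is near (350,355), so it isn't clear whether the lever has moved. I'll compare pixels numerically.

```bash
python3 - <<'E'
from h import *
a=cv2.imread("pics/scene0.png").max(2);b=arm.get_image("scene").max(2)
for v in range(164,186): print(v," ".join(f"{x:3d}" for x in a[v,334:356]),"|"," ".join(f"{x:3d}" for x in b[v,334:356]))
E
```

```text
164  27  26  26  26  26  24  26  27  25  26  26  25  27  26  28  24  26  25  24  27  24  23 |  25  26  27  27  25  28  26  49  85  66  77  99  97 100  98  98  99  85  70 101  96  54
165  24  24  24  28  27  25  27  28  26  24  24  28  27  27  25  25  25  22  22  24  22  22 |  24  24  25  26  25  25  26  39  82  73  80  98  97  99 100  98  97  77  44  63  99  94
166  26  28  27  28  24  26  26  25  26  24  27  25  25  26  26  26  26  24  25  25  27  26 |  25  26  25  27  26  27  27  23  53  51  81  98  99 104 101  78  44  27  23  24  49  93
167  27  28  27  26  25  24  29  26  24  23  22  26  27  24  25  27  27  25  25  29  29  29 |  25  26  27  28  25  26  26  26  24  35  79  97  98  80  47  25  24  27  26  26  33  51
168  29  26  27  28  27  27  25  24  23  27  28  27  28  27  27  29  32  35  74  96 124 137 |  28  25  27  25  25  24  26  22  22  26  27  28  26  26  24  27  31  33  71  95 120 118
169  28  29  27  28  27  26  27  28  25  74  93  61  28  36  39  80 127 163 179 184 184 184 |  26  27  27  27  27  26  27  25  20  44  55  40  27  37  37  79 124 160 175 156 121 109
170  29 
[... 2203 characters left out ...]
 187 154  84  33  30  95  95  71 101 119 120 119 164 187 189 191 | 145  73  34  34 126 174 183 151  83  33  30  92  93  70  99 117 118 116 114 114 115 117
183 136  50  38  34  43  62  78  61  35  33  26  92 120  94  69 104 121 166 187 187 188 189 | 134  50  35  35  41  61  78  58  33  33  25  90 117  94  67 103 118 116 114 112 115 116
184 148  69  35  38  35  34  35  34  32  30  20  92 163 146  89 105 121 165 186 187 188 189 | 155  69  33  37  35  34  33  34  33  29  19  91 161 145  86 103 118 115 114 114 115 114
185 150  73  18  26  31  33  36  30  26  21  34  96 118 112  74  96 166 188 186 186 188 190 | 147  72  16  25  28  33  36  30  25  19  34  93 117 109  72  94 117 116 112 113 115 116
```

```bash
python3 - <<'E'
from h import *
print(tri((320.3,135.5),(286.3,144.5)))
im=arm.get_image("top")
for n,b in(("scene",(330,140,360,180)),):
    pass
print(proj("top",[.6408,.172,.121]),proj("top",[.668,.263,.187]))
c=np.hstack([cv2.resize(im[125:165,275:325],(400,320)),cv2.resize(arm.get_image("scene")[125:165,310:360],(400,320))]);cv2.imwrite("pics/c4.png",c)
E
```

```text
(array([0.63282851, 0.26006634, 0.23089228]), np.float64(0.003192867481338769))
[322.30000999 153.64406663] [286.93016572 135.79879256]
```

View pics/c4.png

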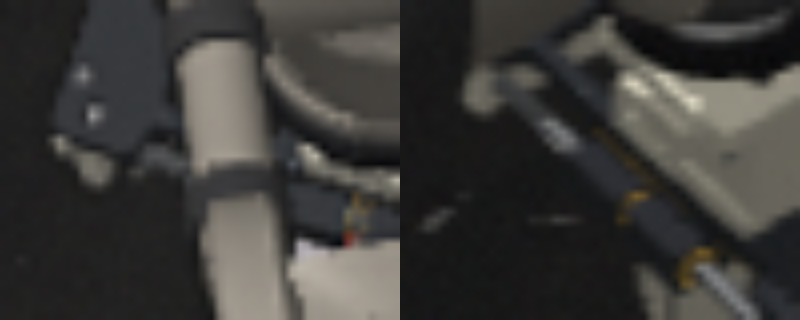

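The finger's real end looks about 19 mm above the reported TCP, and the lever hasn't moved. I'll go back and sweep lower, at z = 0.102 and r = 42.5, which is safe either way.

Request:
{"method": "arm_command", "body": {
  "steps": [
    [1, 0, 0, -12, 0],
    [1, 0, 0, -25, 0],
    [1, 0, 0, -25, 0]
  ]
}}

```text
clock: 4.2
ee_pos: [0.6416, 0.1722, 0.1482]
eef_rot: [[-0.957, 0.289, 0.005], [0.289, 0.957, 0.001], [-0.005, 0.002, -1.0]]
wrist_force: [0.1, 0.4, 1.3]
opening: 0.0007
finger_force: 0.0
```

```bash
python3 - <<'E'
from h import *
s=arm.get_state();print(s['ee_pos'],s['wrist_force'])
print(lev(33,.145,.0425))
E
```

```text
[0.64158843 0.17224865 0.14818504] [0.10345556 0.44113323 1.3346419 ]
(32.3, 23.3, 3.1, np.float64(-49.8))
```

Request:
{"method": "arm_command", "body": {
  "steps": [
    [1, 5, 5, 0, -8],
    [1, 11, 10, 0, -16],
    [1, 16, 14, 0, -24],
    [1, 22, 18, 0, -32],
    [1, 27, 21, 0, -40],
    [1, 32, 23, 0, -48],
    [1, 32, 23, 0, -50],
    [1, 32, 23, 15, -50],
    [1, 32, 23, 30, -50],
    [1, 32, 23, 38, -50],
    [1, 32, 23, 43, -50],
    [1, 32, 23, 46, -50]
  ]
}}

```text
clock: 5.4
ee_pos: [0.6161, 0.2032, 0.0988]
eef_rot: [[-0.837, -0.548, 0.0], [-0.548, 0.837, 0.0], [-0.0, -0.0, -1.0]]
wrist_force: [0.4, -0.1, -0.3]
opening: 0.0008
finger_force: 0.0
```

```bash
python3 - <<'E'
from h import *
s=arm.get_state();print(s['ee_pos'],s['wrist_force'])
for phi in range(33,-70,-4): print(phi,lev(phi,.102,.0425))
E
```

```text
[0.61612521 0.2032164  0.09878668] [ 0.41049411 -0.08641001 -0.27599688]
33 (-1.4, -0.1, -3.2, np.float64(0.2))
29 (-2.9, -3.2, -3.2, np.float64(4.2))
25 (-4.2, -6.3, -3.2, np.float64(8.2))
21 (-5.3, -9.5, -3.2, np.float64(12.2))
17 (-6.2, -12.8, -3.2, np.float64(16.2))
13 (-6.8, -16.1, -3.2, np.float64(20.2))
9 (-7.2, -19.5, -3.2, np.float64(24.2))
5 (-7.3, -22.9, -3.2, np.float64(28.2))
1 (-7.3, -26.2, -3.2, np.float64(32.2))
-3 (-7.0, -29.6, -3.2, np.float64(36.2))
-7 (-6.4, -33.0, -3.2, np.float64(40.2))
-11 (-5.6, -36.3, -3.2, np.float64(44.2))
-15 (-4.6, -39.5, -3.2, np.float64(48.2))
-19 (-3.4, -42.7, -3.2, np.float64(52.2))
-23 (-1.9, -45.7, -3.2, np.float64(56.2))
-27 (-0.3, -48.7, -3.2, np.float64(60.2))
-31 (1.6, -51.5, -3.2, np.float64(64.2))
-35 (3.6, -54.2, -3.2, np.float64(68.2))
-39 (5.9, -56.8, -3.2, np.float64(72.2))
-43 (8.3, -59.1, -3.2, np.float64(76.2))
-47 (10.8, -61.4, -3.2, np.float64(80.2))
-51 (13.6, -63.4, -3.2, np.float64(84.2))
-55 (16.4, -65.2, -3.2, np.float64(88.2))
-59 (19.4, -66.9, -3.2, np.float64(92.2))
-63 (22.5, -68.3, -3.2, np.float64(96.2))
-67 (25.6, -69.5, -3.2, np.float64(100.2))
```

Request:
{"method": "arm_command", "body": {
  "steps": [
    [1, -3, -3.2, -3, 4],
    [1, -4.2, -6.3, -3, 8],
    [1, -5.3, -9.5, -3, 12],
    [1, -6.2, -12.8, -3, 16],
    [1, -6.8, -16, -3, 20],
    [1, -7.2, -19.5, -3, 24],
    [1, -7.3, -23, -3, 28],
    [1, -7.3, -26, -3, 32],
    [1, -7, -29.6, -3, 36],
    [1, -6.4, -33, -3, 40],
    [1, -5.6, -36, -3, 44],
    [1, -4.6, -39.5, -3, 48]
  ]
}}

```text
clock: 6.6
ee_pos: [0.6419, 0.1732, 0.1026]
eef_rot: [[-0.966, 0.258, 0.001], [0.258, 0.966, 0.001], [-0.001, 0.001, -1.0]]
wrist_force: [-0.6, 1.7, 0.0]
opening: 0.0004
finger_force: 0.7
```

```bash
python3 - <<'E'
from h import *
s=arm.get_state();print(s['ee_pos'],s['wrist_force'])
for phi in range(-15,-70,-4): print(phi,lev(phi,.102,.0425))
b=arm.get_image("scene").max(2)
for v in range(162,186): print(v," ".join(f"{x:3d}" for x in b[v,334:364]))
print(proj("scene",s['ee_pos']))
E
```

```text
[0.6418681  0.17319283 0.10263359] [-0.63378789  1.66142487  0.03496851]
-15 (0.1, -0.5, 0.6, np.float64(0.1))
-19 (-1.4, -3.6, 0.6, np.float64(4.1))
-23 (-2.8, -6.7, 0.6, np.float64(8.1))
-27 (-3.8, -9.9, 0.6, np.float64(12.1))
-31 (-4.7, -13.2, 0.6, np.float64(16.1))
-35 (-5.4, -16.5, 0.6, np.float64(20.1))
-39 (-5.8, -19.9, 0.6, np.float64(24.1))
-43 (-5.9, -23.2, 0.6, np.float64(28.1))
-47 (-5.9, -26.6, 0.6, np.float64(32.1))
-51 (-5.6, -30.0, 0.6, np.float64(36.1))
-55 (-5.0, -33.4, 0.6, np.float64(40.1))
-59 (-4.3, -36.7, 0.6, np.float64(44.1))
-63 (-3.3, -39.9, 0.6, np.float64(48.1))
-67 (-2.0, -43.1, 0.6, np.float64(52.1))
162  24  25  25  25  24  62  71  45  25  25  24  84  82 110 122  83  89 103 100  72  30  20  27  32  33  32  32  31  31  33
163  22  25  26  26  25  71  96  89  55  28  32  70  78  71 113 124  95  91  98  72  35  23  28  32  32  32  32  32  33  33
164  25  24  26  27  26  72  94  99  88  55  26  34  83  88  77  99 115  90  87  66  29  45  43  34  32  31  31  35  33  33
165  23  23  25  24  26  51  86  99 100  72  54  74  92 100  81  60  95 117  95  49  32  
[... 1842 characters left out ...]
 117 114 118 124 124 120 116 116 115 115 115 113 113
181 145 113  34  58 152 186 164 109  49  28  46  63  82 107 117 119 118 116 115 115 116 117 117 116 115 115 115 115 113 113
182 149  79  36  35 125 175 183 151  84  31  29  91  93  69  98 117 118 115 114 115 115 115 117 116 115 114 115 114 113 114
183 159  83  37  34  41  61  78  59  34  33  28  92 116  80  54 102 119 117 114 114 114 116 117 116 114 114 115 115 112 113
184 133  46  32  37  34  34  35  34  33  31  21  91 117  95  69 102 118 114 115 114 115 116 115 115 114 115 116 114 113 114
185 152  81  15  27  32  35  34  30  27  17  30  94 116 133  97  92 117 115 113 114 114 116 117 116 115 115 114 114 113 117
[345.02210142 176.02680919]
```

The lever has moved to about 5°, so the ~19 mm tip offset is confirmed. The tip is also thinner than I assumed (s ≈ 9 mm). I'll continue the sweep with that.

```bash
python3 - <<'E'
from h import *
s=arm.get_state()
for i,phi in enumerate(np.linspace(5,-60,13)):
    p=np.radians(phi);e=np.array([np.cos(p),np.sin(p)]);n=np.array([-e[1],e[0]]);r=np.interp(i,[0,4],[.048,.042])
    print(phi.round(),rel(*(D+r*e+.009*n),.102,180+np.interp(phi,[-60,5],[-60,-15]),s))
E
```

```text
5.0 (0.9, 1.4, 0.6, np.float64(-0.2))
-0.0 (0.2, -3.0, 0.6, np.float64(3.6))
-6.0 (-0.1, -7.4, 0.6, np.float64(7.3))
-11.0 (0.1, -11.6, 0.6, np.float64(11.1))
-17.0 (0.6, -15.7, 0.6, np.float64(14.8))
-22.0 (0.1, -19.7, 0.6, np.float64(18.6))
-28.0 (-0.1, -23.7, 0.6, np.float64(22.3))
-33.0 (0.1, -27.8, 0.6, np.float64(26.1))
-38.0 (0.7, -31.8, 0.6, np.float64(29.8))
-44.0 (1.7, -35.8, 0.6, np.float64(33.6))
-49.0 (3.0, -39.6, 0.6, np.float64(37.3))
-55.0 (4.7, -43.3, 0.6, np.float64(41.1))
-60.0 (6.7, -46.8, 0.6, np.float64(44.8))
```

Request:
{"method": "arm_command", "body": {
  "steps": [
    [1, 0, -3, 0, 4],
    [1, 0, -7, 0, 7],
    [1, 0, -11, 0, 11],
    [1, 0.5, -15, 0, 15],
    [1, 0, -19, 0, 19],
    [1, 0, -23, 0, 22],
    [1, 0, -27, 0, 26],
    [1, 0.7, -31, 0, 30],
    [1, 1.7, -35, 0, 34],
    [1, 3, -39, 0, 37],
    [1, 4.7, -43, 0, 41],
    [1, 6, -45, 0, 44]
  ]
}}

```text
clock: 7.85
ee_pos: [0.6252, 0.1311, 0.1031]
eef_rot: [[-0.517, 0.856, 0.003], [0.856, 0.517, 0.001], [-0.001, 0.003, -1.0]]
wrist_force: [1.7, 1.8, 2.1]
opening: 0.0007
finger_force: 1.4
```

```bash
python3 - <<'E'
from h import *
s=arm.get_state();print(s['ee_pos'],s['wrist_force'])
b=arm.get_image("scene");cv2.imwrite("pics/sc5.png",b)
b=b.max(2)
for v in range(174,200): print(v," ".join(f"{x:3d}" for x in b[v,332:366]))
print(proj("scene",s['ee_pos']+[0,0,.019]))
for a in (-40,-50,-60,-66): print(a,proj("scene",[D[0]+.047*np.cos(np.radians(a)),D[1]+.047*np.sin(np.radians(a)),.136]))
E
```

```text
[0.62518116 0.13107959 0.10314417] [1.65611667 1.81194238 2.10109879]
174  27  25  26  24  25  27  34 111 164 182 129  52  52  53  54  53  54  56  53  54  53  53  54  53  53  55  54  54  53  53  54  53  54  42
175  28  26  27  27  29  53 145 179 182 184 130  53  54  54  53  54  54  54  55  55  53  54  53  54  53  56  54  53  55  53  54  53  54  54
176  28  27  26  28  76 152 180 182 186 167 107  53  53  46  45  52  55  54  53  55  54  53  54  53  55  52  53  53  56  54  54  54  54  54
177  30  26  30  80 152 179 182 183 186 167 108  55  48  59  64  56  55  54  54  53  54  53  55  53  53  53  52  54  54  54  54  54  54  55
178  26  30  81 151 177 144  88  53  57  70  63  55  54  58  59  57  55  51  51  55  54  54  52  54  54  54  54  54  53  54  54  54  52  58
179  25  72 151 143  73  31  36  44  43  38  46  53  53  54  54  54  57  79  67  48  54  54  55  54  52  54  53  54  54  56  52  50  53  80
180  48  89 155 126  33  34  90 161 165 102  37  47  52  55  54  53  60  75  69  55  53  54  53  55  54  53  54  54  54  96  98  65  50  53
181  91 124 141 102  34  57 151 186 164 102  30  2
[... 2065 characters left out ...]
 161 115  96  82  66  66  67  84 110 119 118 163 188 188 184 182 182 182 185 187 185 185 186 186 151 117 116 116 115 114 114
197 182 186 186 187 190 189 153 117 118 120 164 188 186 185 187 189 187 184 182 182 182 185 187 184 185 186 185 183 147 117 117 115 115 114
198 182 184 184 188 189 189 186 184 186 187 188 188 185 185 188 189 186 184 182 182 184 186 185 185 186 186 185 184 149 115 117 115 114 115
199 181 183 184 188 188 188 186 185 185 188 186 186 184 184 187 188 184 183 182 182 183 186 186 186 187 186 183 185 149 115 116 116 115 115
[354.1186331  181.99614991]
-40 [355.49075716 177.9093133 ]
-50 [356.07608882 180.09490555]
-60 [356.17273218 182.32490162]
-66 [355.99208928 183.65614495]
```

```bash
python3 - <<'E'
from h import *
s=arm.get_state()
for a in(-47,-50,-53):
    p=np.radians(a);print(a,rel(*(D+.0425*np.array([np.cos(p),np.sin(p)])),.102,180+a-13,s))
E
```

```text
-47 (-0.1, -1.8, 1.1, np.float64(1.0))
-50 (-0.5, -4.0, 1.1, np.float64(4.0))
-53 (-0.8, -6.2, 1.1, np.float64(7.0))
```

Request:
{"method": "arm_command", "body": {
  "steps": [
    [1, 0, -2, 1, 1],
    [1, -0.5, -4, 1, 4],
    [1, -0.8, -6, 1, 7],
    [1, -0.8, -6, 1, 7],
    [1, 0, 5, 0, 7],
    [1, 0, 15, -20, 7],
    [1, 0, 15, -60, 7],
    [1, 40, 10, -90, 7],
    [1, 90, 5, -90, 7],
    [1, 140, 0, -90, 7],
    [1, 190, 0, -90, 7],
    [1, 236, 0, -90, 7]
  ]
}}

```text
clock: 9.1
ee_pos: [0.5005, 0.3339, 0.1921]
eef_rot: [[-0.412, 0.911, 0.0], [0.911, 0.412, -0.0], [-0.0, 0.0, -1.0]]
wrist_force: [0.7, 0.2, -1.5]
opening: 0.0006
finger_force: 0.0
```

```bash
python3 - <<'E'
from h import *
s=arm.get_state();print(s['ee_pos'],s['wrist_force'])
b=arm.get_image("scene");t=arm.get_image("top");cv2.imwrite("pics/s6.png",b);cv2.imwrite("pics/t6.png",t)
print(blobs(b,(0,130,90),(8,255,255),(280,160,420,245)),blobs(b,(40,80,50),(85,255,255),(280,160,420,245)))
print(blobs(t,(0,130,90),(8,255,255),(255,115,410,215)),blobs(t,(40,80,50),(85,255,255),(255,115,410,215)))
g=cv2.imread("pics/top0.png").max(2);m=t.max(2)
for v in range(158,182): print(v," ".join(f"{x:3d}" for x in m[v,316:348]))
for a in (-56,-66,-76): print(a,proj("top",[D[0]+.047*np.cos(np.radians(a)),D[1]+.047*np.sin(np.radians(a)),.136]),proj("scene",[D[0]+.047*np.cos(np.radians(a)),D[1]+.047*np.sin(np.radians(a)),.136]))
bb=b.max(2)
for v in range(178,200): print(v," ".join(f"{x:3d}" for x in bb[v,332:362]))
E
```

```text
[0.50045392 0.33386091 0.19212099] [ 0.71444264  0.19931757 -1.53289525]
[([316.4, 180.4], 72)] [([358.8, 191.4], 12)]
[([302.0, 181.0], 89)] [([345.1, 163.4], 9), ([346.5, 166.5], 4)]
158 180 185 186 190 188 186 186 188 185 182 185 188 185 190 191 186 180 181 179 185 184 185 184 181 183 184 185 181 179 183 182 186
159 180 184 185 189 189 187 186 187 187 186 184 189 185 189 191 189 182 181 181 181 185 184 186 182 181 184 184 185 178 182 183 187
160 180 182 186 187 191 188 187 191 193 194 189 191 190 188 192 192 186 179 181 179 185 183 186 185 183 185 186 187 184 185 189 187
161 183 184 187 189 194 197 199 201 164 159 155 192 206 197 197 196 191 183 182 180 184 185 189 192 191 192 195 195 197 166 167 180
162 185 184 190 196 204 143 128  85  51  48  45  67  73  85 151 201 200 191 184 183 184 191 194 158 123  92 148 170 158 149 160 184
163 186 188 197 168 109  45  29  83 172 191 149 139 140  70  48  90 154 199 194 193 193 129  68 126 143  57  81 167 167 184 166 167
164 188 201 143  70  49 128 182 194 207 193 160 198 205 196 151  74  54 116 116 116  68 121 255 255 195  66  44 193 176 160
[... 4460 characters left out ...]
  28  26  22  25  55 101 120 162 149 117 117 118 119 118 118 117 118 107 107 156
195 186 152  93  60  35  22  23  20  18  20  18  24  55  98 119 121 165 185 184 183 184 187 188 151 119 120 119 117 116 118
196 185 188 186 161 117  98  81  67  66  66  86 110 121 118 164 191 189 184 183 184 184 186 188 186 187 187 187 150 118 165
197 182 186 187 189 190 190 155 119 119 119 166 189 186 186 189 190 189 185 182 183 184 186 187 186 186 187 187 183 185 189
198 182 186 185 189 190 190 188 186 187 189 191 188 186 187 191 189 187 185 184 184 184 186 188 185 187 188 186 186 187 186
199 183 184 186 188 190 189 188 186 186 188 188 188 186 187 188 190 185 183 184 184 185 187 185 186 187 187 184 186 187 187
```

```bash
python3 - <<'E'
from h import *
def ang(X):
    d=X[:2]-D; return X.round(4),np.degrees(np.arctan2(d[1],d[0])).round(1),np.linalg.norm(d).round(4)
for a,b in(((351.6,182),(337.7,164.3)),((354.7,184.5),(341,164.3))):
    X,e=tri(a,b);print(ang(X),e)
a=cv2.imread("pics/top0.png");t=cv2.imread("pics/t6.png")
c=np.hstack([cv2.resize(t[150:190,308:358],(400,320),interpolation=cv2.INTER_CUBIC),cv2.resize(cv2.imread("pics/s6.png")[165:205,325:375],(400,320),interpolation=cv2.INTER_CUBIC)])
for j,(n,o) in enumerate((("top",(308,150)),("scene",(325,165)))):
    for q in(-60,-66,-72):
        p=np.radians(q);P=[(proj(n,[D[0]+r*np.cos(p),D[1]+r*np.sin(p),.136])-o)*8+[400*j,0] for r in(.05,.06)]
        cv2.line(c,*[tuple(int(v) for v in w) for w in P],(255,0,255) if q==-66 else (255,255,0),1)
cv2.imwrite("pics/c7.png",c)
E
```

```text
(array([0.6079, 0.1308, 0.1397]), np.float64(-66.1), np.float64(0.033)) 0.0020953305046642885
(array([0.6102, 0.1216, 0.1324]), np.float64(-68.3), np.float64(0.0424)) 0.0028166369856497606
```

View pics/c7.png

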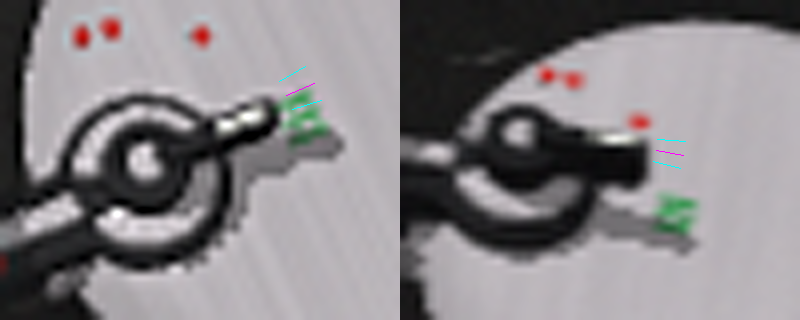

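The lever now lies along the handle–green line: about -66 to -68° in both views, against an axis of -65.8°. The button and pan haven't moved. Next is the slide, pushed along tool -x.

```bash
cat >> h.py <<'E'
U=np.array([np.cos(AX),np.sin(AX)]); C=np.array([.566,.2245])+.144*U
E
python3 - <<'E'
from h import *
s=arm.get_state();print(C)
for r in(.180,.1665,.1535): print(r,rel(*(C-r*U),.097,114.2,s))
E
```

```text
[0.62502892 0.0931547 ]
0.18 (-94.7, 14.8, 95.0, np.float64(0.5))
0.1665 (-108.2, 14.7, 94.9, np.float64(0.5))
0.1535 (-121.2, 14.6, 94.9, np.float64(0.5))
```

Request:
{"method": "arm_command", "body": {
  "steps": [
    [1, -40, 7, 0, 0],
    [1, -80, 15, 0, 0],
    [1, -95, 15, 0, 0],
    [1, -95, 15, 30, 0],
    [1, -95, 15, 60, 0],
    [1, -95, 15, 75, 0],
    [1, -95, 15, 85, 0],
    [1, -95, 15, 90, 0],
    [1, -95, 15, 92, 0],
    [1, -95, 15, 94, 0],
    [1, -95, 15, 94, 0]
  ]
}}

```text
clock: 10.3
ee_pos: [0.5549, 0.2522, 0.0984]
eef_rot: [[-0.41, 0.912, 0.001], [0.912, 0.41, 0.0], [-0.0, 0.001, -1.0]]
wrist_force: [-0.8, -0.3, -0.1]
opening: 0.0005
finger_force: 0.0
```

```bash
python3 - <<'E'
from h import *
s=arm.get_state();print(s['clock'],s['ee_pos'],s['wrist_force'],rel(*(C-.1665*U),.097,114.2,s))
E
```

```text
10.3 [0.55488203 0.25216859 0.0984328 ] [-0.80973108 -0.29399812 -0.05466791] (-7.3, -1.2, 1.4, np.float64(0.0))
```

Request:
{"method": "arm_command", "body": {
  "steps": [
    [1, -2, -1, 1, 0],
    [1, -4, -1, 1, 0],
    [1, -6, -1, 1, 0],
    [1, -7, -1, 1, 0],
    [1, -8, -1, 1, 0],
    [1, -9, -1, 1, 0]
  ]
}}

```text
clock: 10.9
ee_pos: [0.5574, 0.2433, 0.0968]
eef_rot: [[-0.41, 0.912, 0.0], [0.912, 0.41, 0.0], [0.0, 0.0, -1.0]]
wrist_force: [0.5, 0.8, -0.6]
opening: 0.0002
finger_force: 0.0
```

Request:
{"method": "arm_command", "body": {
  "steps": [
    [1, -1, 0, 0, 0],
    [1, -2, 0, 0, 0],
    [1, -3, 0, 0, 0],
    [1, -4, 0, 0, 0]
  ]
}}

```text
clock: 11.3
ee_pos: [0.559, 0.2397, 0.0968]
eef_rot: [[-0.41, 0.912, -0.0], [0.912, 0.41, 0.0], [0.0, 0.0, -1.0]]
wrist_force: [-0.5, -0.2, 0.1]
opening: 0.0006
finger_force: 0.0
```

```bash
python3 - <<'E'
from h import *
s=arm.get_state();print(s['clock'],s['ee_pos'],s['wrist_force'],s['wrist_force'][:2]@U,"r",(C-s['ee_pos'][:2])@U)
t=arm.get_image("scene");print(blobs(t,(0,130,90),(8,255,255),(255,115,410,215)))
E
```

```text
11.3 [0.55898184 0.239677   0.09682787] [-0.52316894 -0.20407499  0.0926899 ] -0.028318095685435248 r 0.16072015535656048
[([319.1, 180.5], 25)]
```

```bash
python3 - <<'E'
from h import *
s=arm.get_state();b=arm.get_image("scene")
for o in(0,.015,.02,.025): print(o,proj("scene",s['ee_pos']+[0,0,o]), proj("scene",s['ee_pos']+[*(U*.0095),o]))
red=(b[...,2].astype(int)-b[...,1]>60)
a=cv2.imread("pics/scene0.png")
for v in range(166,192): print(v," ".join(("R" if red[v,u] else " ")+f"{b[v,u].max():3d}" for u in range(298,334)))
E
```

```text
0 [310.82707055 184.69765622] [313.95876202 185.20363772]
0.015 [310.75380203 181.56375981] [313.9125394  182.07157362]
0.02 [310.72911374 180.50706427] [313.89696568 181.01548357]
0.025 [310.70429101 179.44425379] [313.88130781 179.95327581]
166   53   52   44   33   43   49   59   79   85   99  107  106  105  107  108  109  106   94   56   31   32   31   33   31   26   25   26   27   27   25   27   27   27   26   24   27
167   53   53   53   54   43   31   33   33   32   31   42   51   48   73   87   98  107   85   45   27   30   31   29   26   23   22   25   25   27   27   26   27   27   26   27   28
168   54   54   54   53   42   32   33   33   33   34   31   31   34   34   34   33   34   30   63   94  100   76   35   22   22   25   26   26   25   26   27   26   27   26   27   27
169   53   52   53   54   53   43   33   30   31   32   33   33   33   33   34   32   31   27   57   69   72   93   80   40   24   23   25   26   26   26   27   28   27   25   25   29
170   53   54   52   53   53   53   42   33   34   32   33   33   33   33   31   34   33   37   48   60   62   78   68   
[... 3226 characters left out ...]
 14   14   16   15   17   14   29   36   51   60   73   97  107   75   27   18   21   19   22   22   24   23   23   23   24   23   20   26   77  107
189   22   24   21   22   22   20   21   21   19   17   17   15   16   17   22   18   17   12   17   16   15   14   17   17   19   17   17   18   19   21   20   22   22   20   36   79
190   17   21   22   23   21   22   24   24   23   22   20   21   22   68   75   64   55   35   14   13   13   12   15   12   15   12   15   17   14   16   15   15   18   21   22   53
191   13   12   14   15   16   15   22   19   20   22   23   23   25   25   29   36   43   35   22   21   21   19   17   16   20   12   11   17   15   17   17   15   18   15   17   20
```

Request:
{"method": "arm_command", "body": {
  "steps": [
    [1, -1, 0, 0, 0],
    [1, -2, 0, 0, 0],
    [1, -3, 0, 0, 0],
    [1, -4, 0, 0, 0],
    [1, -4, 0, 0, 0]
  ]
}}

```text
clock: 11.9
ee_pos: [0.5607, 0.236, 0.0968]
eef_rot: [[-0.41, 0.912, 0.0], [0.912, 0.41, 0.0], [0.0, 0.0, -1.0]]
wrist_force: [-0.6, 0.1, -0.1]
opening: 0.0005
finger_force: 0.0
```

Request:
{"method": "arm_command", "body": {
  "steps": [
    [1, -1, 0, 0, 0],
    [1, -2, 0, 0, 0],
    [1, -3, 0, 0, 0],
    [1, -4, 0, 0, 0]
  ]
}}

```text
clock: 12.3
ee_pos: [0.5623, 0.2324, 0.0968]
eef_rot: [[-0.41, 0.912, 0.0], [0.912, 0.41, 0.0], [0.0, 0.0, -1.0]]
wrist_force: [-0.1, -0.8, 0.1]
opening: 0.0004
finger_force: 0.0
```

```bash
cat > st.py <<'E'
from h import *
s=arm.get_state();f=s['wrist_force'];print(s['clock'],s['ee_pos'].round(4),f.round(2),"along",(f[:2]@U).round(2),"r",((C-s['ee_pos'][:2])@U).round(4))
for n in("scene","top"):
    t=arm.get_image(n);m=(t[...,2].astype(int)-t[...,1]>45);m[:,:285 if n=="top" else 300]=0;m[:160]=0;m[200:]=0;m[:,335:]=0
    k,_,st,c=cv2.connectedComponentsWithStats(m.astype(np.uint8));print(n,[(st[i].tolist(),c[i].round(1).tolist()) for i in range(1,k) if st[i,4]>8])
E
python3 st.py
```

```text
12.3 [0.5623 0.2324 0.0968] [-0.11 -0.84  0.08] along 0.72 r 0.1527
scene []
top []
```

The tip passed over the button without contact, so the tip offset is more like 27–33 mm. I'll back off, lower and push again.

Request:
{"method": "arm_command", "body": {
  "steps": [
    [1, 10, 0, 0, 0],
    [1, 20, 0, 0, 0],
    [1, 26, 0, 0, 0],
    [1, 27, 0, 0, 0],
    [1, 27, 0, 4, 0],
    [1, 27, 0, 8, 0],
    [1, 27, 0, 10, 0],
    [1, 27, 0, 12, 0],
    [1, 27, 0, 12, 0]
  ]
}}

```text
clock: 13.3
ee_pos: [0.5511, 0.2568, 0.0844]
eef_rot: [[-0.41, 0.912, -0.001], [0.912, 0.41, -0.0], [0.0, -0.001, -1.0]]
wrist_force: [-0.6, -0.2, 0.1]
opening: 0.0002
finger_force: 0.0
```

Request:
{"method": "arm_command", "body": {
  "steps": [
    [1, 0, 0, 1, 0],
    [1, 0, 0, 2, 0],
    [1, -4, 0, 2, 0],
    [1, -7, 0, 2, 0],
    [1, -9, 0, 2, 0],
    [1, -11, 0, 2, 0],
    [1, -12, 0, 2, 0],
    [1, -13, 0, 2, 0],
    [1, -14, 0, 2, 0]
  ]
}}

```text
clock: 14.2
ee_pos: [0.5568, 0.2447, 0.0829]
eef_rot: [[-0.41, 0.912, -0.0], [0.912, 0.41, 0.001], [0.001, 0.0, -1.0]]
wrist_force: [-1.3, 2.1, 0.5]
opening: 0.0005
finger_force: 1.1
```

```bash
python3 st.py
```

```text
14.2 [0.5568 0.2447 0.0829] [-1.3   2.08  0.45] along -2.43 r 0.1662
scene [([316, 176, 7, 10, 54], [318.5, 180.6])]
top []
```

Contact came at r = 0.166, exactly as predicted. Now I push the 13 mm travel.

Request:
{"method": "arm_command", "body": {
  "steps": [
    [1, -1, 0, 0, 0],
    [1, -2, 0, 0, 0],
    [1, -3, 0, 0, 0],
    [1, -4, 0, 0, 0],
    [1, -5, 0, 0, 0],
    [1, -6, 0, 0, 0]
  ]
}}

```text
clock: 14.9
ee_pos: [0.5594, 0.2388, 0.0829]
eef_rot: [[-0.41, 0.912, 0.0], [0.912, 0.41, 0.0], [0.0, 0.0, -1.0]]
wrist_force: [-0.7, 3.0, 0.7]
opening: 0.0009
finger_force: 1.1
```

```bash
python3 st.py
```

```text
14.9 [0.5594 0.2388 0.0829] [-0.66  3.02  0.66] along -3.03 r 0.1597
scene [([318, 177, 7, 10, 51], [320.9, 180.8])]
top []
```

Request:
{"method": "arm_command", "body": {
  "steps": [
    [1, -1, 0, 0, 0],
    [1, -2, 0, 0, 0],
    [1, -3, 0, 0, 0],
    [1, -4, 0, 0, 0],
    [1, -4.5, 0, 0, 0]
  ]
}}

```text
clock: 15.5
ee_pos: [0.5613, 0.2346, 0.0829]
eef_rot: [[-0.41, 0.912, 0.0], [0.912, 0.41, 0.0], [0.0, 0.0, -1.0]]
wrist_force: [0.5, 2.2, 2.0]
opening: 0.0
finger_force: 1.1
```

Request:
{"method": "arm_command", "body": {
  "steps": [
    [1, -0.5, 0, 0, 0],
    [1, -1, 0, 0, 0],
    [1, -1.5, 0, 0, 0]
  ]
}}

```text
clock: 15.8
ee_pos: [0.5614, 0.2345, 0.0829]
eef_rot: [[-0.41, 0.912, -0.001], [0.912, 0.41, 0.002], [0.002, 0.0, -1.0]]
wrist_force: [-3.3, 7.6, 3.3]
opening: 0.0005
finger_force: 4.2
```

```bash
python3 st.py
```

```text
15.8 [0.5614 0.2345 0.0829] [-3.29  7.57  3.32] along -8.25 r 0.155
scene [([320, 177, 6, 10, 50], [322.3, 181.2])]
top []
```

```bash
python3 - <<'E'
from h import *
a=cv2.imread("pics/scene0.png");b=arm.get_image("scene")
for n,i in(("a",a),("b",b)):
    for v in(178,179,180,181): print(n,v,(i[v,312:332,2].astype(int)-i[v,312:332,1]))
B=C-.144*U+.013*U
print(proj("scene",[*B,.12])-proj("scene",[*(C-.144*U),.12]))
E
```

```text
a 178 [ 29 143 173 176 182 181 159 166 168 108  19   0   1   0   3   0   1   1
   1   1]
a 179 [ 84 158 182 186 164 165 182 173 153  97  17   0  -1  -1  -2  -3   0  -1
   0   0]
a 180 [136 188 165 163 184 173 174 181 151  86  12   1   0  -1   2   1  -1   1
   0   0]
a 181 [130 176 178 168 174 181 187 156 112  56   6   0   0   0   0   2   0  -1
   1   0]
b 178 [ -4  -3  -3  -3  -4  -2  -4  -2  43 101 104 106 109  77  27   1   1   3
   2   2]
b 179 [ -4  -2  -3  -4  -3  -3  -3  -3  41  95 106 125 122  88  35   1  -1   2
   2   1]
b 180 [ -3  -3  -3  -2  -2  -2  -3  -3  51 120 123 112 109  81  31  -1  -1   2
   1   1]
b 181 [ -3  -3  -3  -1  -2  -2  -2  -3  55 101 111 104 102  76  26  -1   0  -1
   2  -1]
[4.35623921 0.6985921 ]
```

The slide is fully forward: the edge moved 4.2 px against 4.36 predicted for 13 mm, and the force is rising at the stop. Next I back off, go to the handle's far (+y) side, and approach at tip height about 0.093.

```bash
cat >> h.py <<'E'
def hand(th,lat,z=.065,r=.205):
    "TCP beside the lid handle at lid angle th (rad): lat mm from its mid-line on the push side"
    a=AX+th;u=np.array([np.cos(a),np.sin(a)]);n=np.array([-u[1],u[0]])
    return rel(*(C-r*u+lat*n),z,np.degrees(a)+180)
E
python3 -c "
from h import *
print(hand(0,.042,.13),hand(0,.042))"
```

```text
(50.0, 42.2, -47.0, np.float64(0.0)) (49.9, 42.1, 18.0, np.float64(0.0))
```

Request:
{"method": "arm_command", "body": {
  "steps": [
    [1, 4, 0, 0, 0],
    [1, 12, 0, 0, 0],
    [1, 12, 0, -20, 0],
    [1, 15, 0, -47, 0],
    [1, 35, 20, -47, 0],
    [1, 50, 42, -47, 0],
    [1, 50, 42, -47, 0],
    [1, 50, 42, -25, 0],
    [1, 50, 42, 0, 0],
    [1, 50, 42, 10, 0],
    [1, 50, 42, 15, 0],
    [1, 50, 42, 18, 0]
  ]
}}

```text
clock: 17.15
ee_pos: [0.5798, 0.296, 0.0651]
eef_rot: [[-0.41, 0.912, 0.0], [0.912, 0.41, -0.0], [-0.0, 0.0, -1.0]]
wrist_force: [0.3, 1.1, -0.0]
opening: 0.0006
finger_force: 0.0
```

Request:
{"method": "arm_command", "body": {
  "steps": [
    [1, 0, -4, 0, 0],
    [1, 0, -8, 0, 0],
    [1, 0, -11, 0, 0],
    [1, 0, -13, 0, 0],
    [1, 0, -15, 0, 0]
  ]
}}

```text
clock: 17.65
ee_pos: [0.5663, 0.2903, 0.0655]
eef_rot: [[-0.41, 0.912, 0.002], [0.912, 0.41, 0.001], [0.0, 0.002, -1.0]]
wrist_force: [0.8, 2.0, 1.4]
opening: 0.0006
finger_force: 0.8
```

```bash
cat > st2.py <<'E'
from h import *
s=arm.get_state();f=s['wrist_force'];x=s['ee_pos'];d=x[:2]-C;n=np.array([-U[1],U[0]])
print(s['clock'],x.round(4),f.round(2),"push",(f[:2]@n).round(2),"polar deg",np.degrees(np.arctan2(d[1],d[0])-AX-np.pi).round(2)%360,"r",np.linalg.norm(d).round(4),"lat",(d@n).round(4))
t=arm.get_image("scene");m=((t[...,2].astype(int)-t[...,1]>45)&(t[...,2].astype(int)-t[...,0]>45));m[:,:250]=0;m[:150]=0;m[230:]=0;m[:,335:]=0
k,_,st,c=cv2.connectedComponentsWithStats(m.astype(np.uint8));print([(st[i].tolist(),c[i].round(1).tolist()) for i in range(1,k) if st[i,4]>8])
E
python3 st2.py
```

```text
17.65 [0.5663 0.2903 0.0655] [0.83 2.01 1.41] push 1.58 polar deg 352.38 r 0.2057 lat 0.0273
[([250, 173, 6, 15, 62], [251.7, 180.4]), ([316, 177, 10, 10, 84], [320.5, 181.6])]
```

```bash
python3 -c "
from h import *
for t in np.arange(0,.36,.03): print(t.round(2),hand(t,.0265))"
```

```text
0.0 (1.1, -0.5, 0.4, np.float64(0.0))
0.03 (1.8, -6.6, 0.4, np.float64(-1.7))
0.06 (2.3, -12.8, 0.4, np.float64(-3.4))
0.09 (2.6, -19.0, 0.4, np.float64(-5.1))
0.12 (2.8, -25.2, 0.4, np.float64(-6.9))
0.15 (2.7, -31.4, 0.4, np.float64(-8.6))
0.18 (2.5, -37.6, 0.4, np.float64(-10.3))
0.21 (2.1, -43.8, 0.4, np.float64(-12.0))
0.24 (1.5, -49.9, 0.3, np.float64(-13.7))
0.27 (0.7, -56.1, 0.3, np.float64(-15.5))
0.3 (-0.2, -62.2, 0.3, np.float64(-17.2))
0.33 (-1.4, -68.3, 0.3, np.float64(-18.9))
```

Request:
{"method": "arm_command", "body": {
  "steps": [
    [1, 1, -2, 0, 0],
    [1, 1.5, -4, 0, -1],
    [1, 2, -7, 0, -2],
    [1, 2.3, -10, 0, -2.6],
    [1, 2.4, -13, 0, -3.5]
  ]
}}

```text
clock: 18.2
ee_pos: [0.5531, 0.2868, 0.065]
eef_rot: [[-0.466, 0.885, 0.001], [0.885, 0.466, 0.0], [-0.0, 0.0, -1.0]]
wrist_force: [1.5, -0.3, 3.3]
opening: 0.0004
finger_force: 1.6
```

```bash
python3 st2.py;  python3 -c "
from h import *
for t in np.arange(0.06,.6,.04): print(t.round(2),hand(t,.0265))"
```

```text
18.2 [0.5531 0.2868 0.065 ] [ 1.53 -0.34  3.34] push 1.26 polar deg 356.19 r 0.2065 lat 0.0137
[([250, 173, 6, 15, 63], [251.7, 180.5]), ([316, 179, 10, 10, 84], [320.2, 183.8])]
0.06 (-0.1, 0.9, -0.0, np.float64(0.2))
0.1 (0.8, -7.3, -0.0, np.float64(-2.1))
0.14 (1.4, -15.5, -0.0, np.float64(-4.4))
0.18 (1.7, -23.8, -0.0, np.float64(-6.7))
0.22 (1.6, -32.0, -0.0, np.float64(-9.0))
0.26 (1.2, -40.3, 0.0, np.float64(-11.3))
0.3 (0.5, -48.5, 0.0, np.float64(-13.6))
0.34 (-0.6, -56.7, 0.0, np.float64(-15.9))
0.38 (-2.0, -64.9, 0.0, np.float64(-18.1))
0.42 (-3.7, -73.0, 0.0, np.float64(-20.4))
0.46 (-5.7, -81.0, 0.0, np.float64(-22.7))
0.5 (-8.0, -88.9, 0.0, np.float64(-25.0))
0.54 (-10.7, -96.7, 0.0, np.float64(-27.3))
0.58 (-13.7, -104.5, 0.0, np.float64(-29.6))
```

The lid turns at about 1.3 N, and the button has shifted with it. I continue along the arc.

Request:
{"method": "arm_command", "body": {
  "steps": [
    [1, 0.4, -3.5, 0, -1],
    [1, 0.8, -7.3, 0, -2],
    [1, 1.1, -11.4, 0, -3.2],
    [1, 1.4, -15.5, 0, -4.4],
    [1, 1.6, -19.6, 0, -5.5],
    [1, 1.7, -23.8, 0, -6.7],
    [1, 1.7, -28, 0, -8],
    [1, 1.6, -32, 0, -9],
    [1, 1.4, -36, 0, -10],
    [1, 1.2, -40.3, 0, -11.3],
    [1, 0.9, -44.4, 0, -12.4],
    [1, 0.5, -48.5, 0, -13.6]
  ]
}}

```text
clock: 19.45
ee_pos: [0.5096, 0.2646, 0.0648]
eef_rot: [[-0.661, 0.75, -0.0], [0.75, 0.661, 0.0], [0.0, 0.0, -1.0]]
wrist_force: [1.8, -0.7, 3.2]
opening: 0.0003
finger_force: 1.5
```

```bash
python3 st2.py;  python3 -c "
from h import *
for t in np.arange(0.28,.6,.03): print(t.round(2),hand(t,.0265))"
```

```text
19.45 [0.5096 0.2646 0.0648] [ 1.84 -0.72  3.23] push 1.38 polar deg 9.74 r 0.2067 lat -0.035
[([250, 173, 6, 15, 63], [251.7, 180.5]), ([316, 188, 9, 10, 86], [319.9, 192.3])]
0.28 (-0.8, 4.5, -0.3, np.float64(1.2))
0.31 (0.0, -1.7, -0.3, np.float64(-0.5))
0.34 (0.7, -7.8, -0.3, np.float64(-2.2))
0.37 (1.2, -14.0, -0.3, np.float64(-3.9))
0.4 (1.4, -20.2, -0.3, np.float64(-5.7))
0.43 (1.5, -26.4, -0.3, np.float64(-7.4))
0.46 (1.4, -32.6, -0.3, np.float64(-9.1))
0.49 (1.2, -38.8, -0.3, np.float64(-10.8))
0.52 (0.7, -45.0, -0.3, np.float64(-12.5))
0.55 (0.0, -51.1, -0.3, np.float64(-14.3))
0.58 (-0.8, -57.3, -0.3, np.float64(-16.0))
```

Request:
{"method": "arm_command", "body": {
  "steps": [
    [1, 0.3, -4, 0, -1.2],
    [1, 0.7, -8, 0, -2.2],
    [1, 1, -12, 0, -3.4],
    [1, 1.3, -16, 0, -4.5],
    [1, 1.4, -20, 0, -5.7],
    [1, 1.5, -24, 0, -6.8],
    [1, 1.5, -28, 0, -7.9],
    [1, 1.4, -32, 0, -9],
    [1, 1.3, -36, 0, -10],
    [1, 1.1, -40, 0, -11],
    [1, 0.8, -43, 0, -12],
    [1, 0.6, -46, 0, -13]
  ]
}}

```text
clock: 20.7
ee_pos: [0.4747, 0.2347, 0.0648]
eef_rot: [[-0.813, 0.582, -0.0], [0.582, 0.813, 0.0], [0.0, -0.0, -1.0]]
wrist_force: [1.1, 0.8, 0.8]
opening: 0.0001
finger_force: 0.9
```

```bash
python3 st2.py;  python3 -c "
from h import *
for t in np.arange(0.52,.64,.02): print(t.round(2),hand(t,.0265))"
```

```text
20.7 [0.4747 0.2347 0.0648] [1.1  0.76 0.84] push 1.31 polar deg 22.52 r 0.2064 lat -0.0791
[([250, 175, 6, 13, 57], [251.8, 181.0]), ([317, 195, 12, 11, 94], [322.5, 200.2])]
0.52 (0.1, 0.8, -0.2, np.float64(0.4))
0.54 (0.6, -3.3, -0.2, np.float64(-0.7))
0.56 (1.1, -7.4, -0.2, np.float64(-1.8))
0.58 (1.4, -11.5, -0.2, np.float64(-3.0))
0.6 (1.7, -15.7, -0.2, np.float64(-4.1))
0.62 (1.9, -19.8, -0.2, np.float64(-5.3))
```

Now I go slowly to the stop, watching the force.

Request:
{"method": "arm_command", "body": {
  "steps": [
    [1, 0.4, -2, 0, -0.5],
    [1, 0.8, -4, 0, -1],
    [1, 1, -6, 0, -1.6],
    [1, 1.2, -8, 0, -2],
    [1, 1.4, -10, 0, -2.6],
    [1, 1.5, -12, 0, -3.1]
  ]
}}

```text
clock: 21.35
ee_pos: [0.4668, 0.2258, 0.0648]
eef_rot: [[-0.843, 0.538, 0.0], [0.538, 0.843, 0.0], [-0.0, 0.0, -1.0]]
wrist_force: [1.1, 0.7, 1.4]
opening: 0.0005
finger_force: 0.7
```

Request:
{"method": "arm_command", "body": {
  "steps": [
    [1, 0.1, -1, 0, -0.3],
    [1, 0.2, -2, 0, -0.5],
    [1, 0.2, -2.5, 0, -0.7]
  ]
}}

```text
clock: 21.65
ee_pos: [0.4658, 0.2246, 0.0651]
eef_rot: [[-0.849, 0.528, 0.001], [0.528, 0.849, 0.001], [-0.001, 0.002, -1.0]]
wrist_force: [3.8, 4.7, 1.2]
opening: 0.0003
finger_force: 2.2
```

```bash
python3 st2.py
```

```text
21.65 [0.4658 0.2246 0.0651] [3.83 4.75 1.15] push 5.44 polar deg 26.25 r 0.2065 lat -0.0913
[([250, 177, 6, 11, 48], [251.9, 182.1]), ([318, 197, 12, 12, 93], [323.4, 202.4])]
```

The stop is reached: force rose from 1.3 N to 6 N. I back off and retreat.

Request:
{"method": "arm_command", "body": {
  "steps": [
    [1, 0, 5, 0, 0],
    [1, 0, 20, 0, 0],
    [1, 0, 25, -20, 0],
    [1, 0, 25, -60, 0],
    [1, 0, 25, -100, 0],
    [1, 20, 40, -130, 0],
    [1, 60, 70, -135, 0],
    [1, 100, 100, -135, 0],
    [1, 140, 130, -135, 0],
    [1, 160, 150, -135, 0],
    [1, 160, 150, -135, 0]
  ]
}}

```text
clock: 22.8
ee_pos: [0.4063, 0.4387, 0.1988]
eef_rot: [[-0.851, 0.524, -0.002], [0.524, 0.851, -0.001], [0.001, -0.002, -1.0]]
wrist_force: [0.2, -0.6, -0.1]
opening: 0.0006
finger_force: 0.0
```

```bash
python3 - <<'E'
from h import *
s=arm.get_state();print(s['clock'],s['ee_pos'],s['wrist_force'].round(2))
P={}
for n,B in(("scene",(285,160,420,245)),("top",(265,115,410,235))):
    t=arm.get_image(n);cv2.imwrite(f"pics/{n}9.png",t)
    a=cv2.imread(f"pics/{n}0.png")
    r=max(blobs(t,(0,130,90),(8,255,255),B),key=lambda q:q[1]);g=blobs(t,(40,80,50),(85,255,255),B);print(n,r,g)
    P[n]=r[0];b=cast(n,r[0],.121)[:2];print(b,"dist",np.linalg.norm(b-C),"th",(np.arctan2(*(C-b)[::-1])-AX))
    if g: G=cast(n,np.average([q[0] for q in g],axis=0,weights=[q[1] for q in g]),.097)[:2];print("green",G,"r",np.linalg.norm(G-C))
    # pan side: helper handle/timers unchanged?
    d=cv2.absdiff(a,t).max(2)>40;k,_,st,c=cv2.connectedComponentsWithStats(d.astype(np.uint8));print([(st[i].tolist()) for i in range(1,k) if st[i,4]>15])
E
```

```text
22.8 [0.40626054 0.43872519 0.19879548] [ 0.17 -0.6  -0.1 ]
scene ([323.4, 202.1], 79) [([359.3, 193.9], 11)]
[0.51469214 0.16233768] dist 0.13023243891187555 th 0.5883785827216648
green [0.61438092 0.10410328] r 0.015272563721171063
[[211, 39, 9, 19, 109], [173, 41, 37, 18, 541], [203, 41, 25, 55, 491], [0, 42, 237, 358, 33254], [171, 67, 4, 6, 17], [105, 106, 23, 9, 98], [160, 127, 5, 4, 16], [311, 169, 52, 44, 956], [289, 177, 18, 6, 73], [370, 179, 5, 5, 20], [377, 184, 5, 6, 20], [292, 208, 19, 10, 90], [257, 213, 16, 29, 185], [196, 250, 49, 30, 559], [9, 258, 23, 5, 69], [240, 320, 41, 27, 340], [362, 326, 8, 4, 19], [283, 350, 60, 50, 1034], [273, 358, 6, 33, 93], [280, 369, 10, 31, 96], [172, 375, 34, 16, 336], [163, 379, 8, 9, 57]]
top ([325.4, 200.8], 98) [([346.8, 166.2], 8), ([349.5, 168.5], 4)]
[0.51306695 0.16268678] dist 0.13179602302790844 th 0.5926850551546222
green [0.61121435 0.10284861] r 0.016876437835154388
[[347, 142, 6, 6, 26], [357, 144, 6, 6, 26], [296, 152, 60, 56, 1168], [368, 162, 5, 5, 19], [94, 173, 347, 227, 24105], [272, 185, 21, 12, 116], [305, 215, 14, 19, 115], [260, 227, 27, 30, 248], [403, 260, 8, 5, 18], [411, 375, 12, 8, 17], [426, 385, 9, 11, 20], [281, 393, 11, 7, 36], [421, 394, 6, 6, 16]]
```

```bash
python3 -c "
from rig import arm
print(arm.job_done())"
```

```text
the job is handed in; nothing more can be done
None
```

I opened the pan in the order asked and handed the job in: dial at vented, lock slide fully forward (13 mm), and lid pushed until it met its open stop (measured about 0.59 rad). The pan stayed where it was and the arm finished clear after about 23 s.

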